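# Slide the coral lens tray to its next station on the vanity rail

## Robot

A 6-joint arm with a two-finger parallel gripper is mounted at the origin on the work surface. World frame = base frame: x ahead of the robot, y to its left, z up, the work surface at z = 0. Lengths are in m, angles in degrees, forces in N, time in s.
With the tool pointing down it reaches from about 0.4 to 0.825 m from the base axis. Payload 7 kg.
Tool frame: the origin (TCP) lies at the very end of the fingers, on their centre line; the grasp point (between the pads) lies 19 mm behind it; x points along the fingers, z is the direction in which the jaws open and shut, and the axes are right-handed (so a half turn about x gives the same grasp; the last joint's range is limited). The gripper opens to 88 mm and grips with 3 to 60 N. Pads are 19 mm wide; open, the fingers measure 130 mm over their backs; the gripper's body (78 mm by 193 mm) begins 47 mm behind the grasp point.
Start: joints at [79.876, 20.546, 0.682, 0, -70.136, -16.507], TCP at [0.303, 0.603, 0.227] pointing down, gripper open.
Joint ranges: [-176.03, 176.03], [-82.01, 121.73], [-58.28, 71.71], [-173.87, 95.51], [-174.79, -0.11], [-173.66, 173.66]. Speed limits (degrees/s): [136.94, 136.94, 172.46, 180, 180, 180].

## Interface

Orientations are given as [roll, pitch, yaw] about the fixed x, y, z axes, in that order (R = Rz(yaw) Ry(pitch) Rx(roll)).
In Python, from plant import * gives the robot as it stands.
- The arm moves only by the tool arm_command, never from a script. Its argument "commands" is one flat list of numbers, 5 for each row, row after row: the shift along the tool's x, y, z in mm, then the turn about the tool's x in degrees, then the opening in per cent of the stroke, from 0 (shut) to 100 (fully open). A call has 1 to 5 rows; each row shifts and turns the pose as measured when the row begins, along the tool's axes as they then stand; what a row does not reach is not made up. A row lasts 1/8 s, in which the tool goes at most 62.5 mm and 10.7 degrees, less where a joint would pass 70% of its speed; a pose out of reach is approached as far as the arm can. A call is refused whole if a number of a shift passes 62.5 or a number of a turn 10.7, either way. A call with a gripper value outside its range is refused whole. The fingers move at their own pace and stop on an object; the grip force is fixed at half the most. Time passes only in rows, so rows that do not move let the fingers close. It gives the time, the measured TCP pose, the force and the opening at its end, in the units of the state.
- get_obs(): the state, without advancing time (a new reading comes with each control period).
- snapshot(name): name is "scene" or "top" or "wrist"; returns a dict with "frame" (420x560x3 uint8, blue, green, red), "fov_y" (degrees; the focal length in pixels is half the picture's height over the tangent of half this angle, whatever the lens; pixels are square), "cx", "cy" (the principal point, pixels), "world_to_cam" (4x4, takes a point from world to camera coordinates). Camera axes: x right, y up, looking along -z (the intrinsics and any distortion apply to the point x, -y, -z); pixel columns grow to the right and rows downward; lengths in m; the calibration is good to about 2 mm. A picture is of the moment at which its call begins. There is no depth.
- close_job(): hands the job in, once; it reports no verdict.
The state is a dict: "clock": time; "joint_pos": joint angles; "qvel": joint speeds; "tau": joint torques, N m; "tool_pos": TCP position; "orientation": TCP orientation; "force": force on the tool from outside, world axes, zero at the start; "moment": the same for the moment, N m; "opening": finger opening in m.
Only numpy, scipy, OpenCV 4.12 (cv2) and the standard library are available. Lean on these libraries where they do the work, as an engineer would, in place of code of your own. Each camera call takes 0.05 s, during which the arm holds its last target. There are 200 camera calls.

## Task

Slide the coral lens tray along its rail, out of its parked place, to the next station: the one marked by the white tabs, where it clicks into its detent. Do not run it past there towards the black tabs, and draw the gripper clear afterwards. Leave the mint tray and the corked glass bottle as they are.

Things in the scene. Friction and masses are not known exactly. Their poses are not given: they have to be found in the camera images.
- coral_tray_mid (a point): Middle of the coral (orange-pink) lens tray, 40 mm above the counter; y runs forward along the rail, z up. Tray 80 mm long (y), 50 wide, about 0.15 kg, can only slide (about 1 N, stays where left). A full-width coral thumb plate 6 mm thick rises from its rear end to 60 mm above the counter; its upright rear face, 40 mm behind this point, is for pushing.
- coral_tray_station (a point): Point of the coral tray's fixed slate-blue rail at its white tabs and line, 40 mm above the counter: coral_tray_mid meets it when in the detent; same axes. Tray starts 55 to 85 mm behind. Detent resists up to 4 N from 12 mm before, draws the tray in from 6 mm before. Rail 60 mm wide, 12 high, from 160 mm behind to 130 ahead, bare behind the tray; black tabs 75 ahead.
- mint_tray_mid (a point): Middle of the mint-green tray, 40 mm above the counter: same shape as the coral one, parked on its own like rail, roughly parallel, about 160 mm nearer to or farther from the robot. Both rails lie across the robot's front, forward being to its left (+y). Leave it where it is.
- bottle: Clear glass bottle with a cork stopper, loose on the counter to the robot's left beyond the rails' forward ends; 56 mm diameter, 131 mm tall, 0.3 kg; origin at the centre of its underside, z up. Leave it standing where it is.
Not all that is in view belongs to the job. Of the things shaped like the bottle, the clear one is meant.

How it is judged (in metres and radians):
At the end, for the whole second after the job is handed in: The coral tray rests within 10 mm of the white-tabbed station along its rail; the mint tray is within 10 mm and the bottle within 20 mm of where they started, the bottle upright (y of coral_tray_mid in the frame of coral_tray_station between -0.01 and 0.01 m and distance of mint_tray_mid from where it was at the start of the episode below 0.01 m and distance of bottle from where it was at the start of the episode below 0.02 m and angle between bottle's own z axis and vertical below 0.2 rad); the robot touches nothing.
It fails at once if the coral tray is run more than 20 mm past the white-tabbed station (y of coral_tray_mid in the frame of coral_tray_station above 0.02 m).
It fails at once if the mint tray is moved by more than 10 mm (distance of mint_tray_mid from where it was at the start of the episode above 0.01 m).
It fails at once if the bottle is shifted by more than 20 mm (distance of bottle from where it was at the start of the episode above 0.02 m).
It fails at once if the bottle is tipped (angle between bottle's own z axis and vertical above 0.3 rad).
It also fails if it takes over 32 s, if anything falls off the work surface, if the arm or the gripper's body presses on something with over 40 N, if the wrist force passes 120 N, or if a joint passes its speed limit or range.

## Working session

There is one attempt and no reset: what is moved stays moved. The work goes in short steps, Python scripts to look and compute and a tool call to move; the robot and the scene stay as the last step left them, time stands still between calls to the robot, and variables do not carry over. Pictures are saved under pics/ and viewed, about 8 in all and at most 12, crops included, and the job is handed in when it is done.

Besides the shell and the picture viewer there is one more tool, called after ">>>" as name(argument=value, ...) on one line, values as JSON. arm_command: Moves the arm, as the interface text tells. Its arguments: {"type":"object","properties":{"commands":{"type":"array"}},"required":["commands"]}

```bash
mkdir -p pics; ls
python3 - <<'E'
from plant import *
import cv2
for n in("scene","top"):
    s=snapshot(n); cv2.imwrite(f"pics/{n}0.png",s["frame"]); print(n,{k:v for k,v in s.items() if k!="frame"})
print(get_obs())
E
```

```text
pics
scene {'fov_y': 48.6554195652755, 'cx': 273.8669341391374, 'cy': 210.806618489984, 'world_to_cam': array([[-0.14628988,  0.98923991, -0.00191499, -0.05973715],
       [-0.72458112, -0.10583353,  0.68101503,  0.34614404],
       [ 0.67348458,  0.10101318,  0.73226693, -1.53893201],
       [ 0.        ,  0.        ,  0.        ,  1.        ]])}
top {'fov_y': 57.36262162171085, 'cx': 279.71760867900815, 'cy': 210.38472086525226, 'world_to_cam': array([[-0.03993766, -0.99920063, -0.00175545,  0.15724619],
       [ 0.97861746, -0.0394696 ,  0.20186632, -0.51845106],
       [-0.20177424,  0.00634416,  0.97941151, -0.83908971],
       [ 0.        ,  0.        ,  0.        ,  1.        ]])}
{'clock': 0.1, 'joint_pos': array([ 7.98765389e+01,  2.05862558e+01,  6.40402284e-01, -2.03392599e-02,
       -7.01357851e+01, -1.65068159e+01]), 'qvel': array([-0.10223203, -0.1469418 ,  0.16534315,  0.08202564, -0.06073758,
        0.06222669]), 'tau': array([-1.32671536e-03, -5.84167349e+01,  2.93748307e+01,  7.01542631e+00,
        1.01389736e-02, -5.25039673e-05]), 'tool_pos': array([0.30237093, 0.6030024 , 0.22573081]), 'orientation': array([   3.32626214,   89.91615126, -113.31093964]), 'force': array([ 0.12354181,  0.33390255, -0.1680891 ]), 'moment': array([-0.03554447, -0.01855187,  0.02480831]), 'opening': 0.08783565377721922}
```

View pics/top0.png

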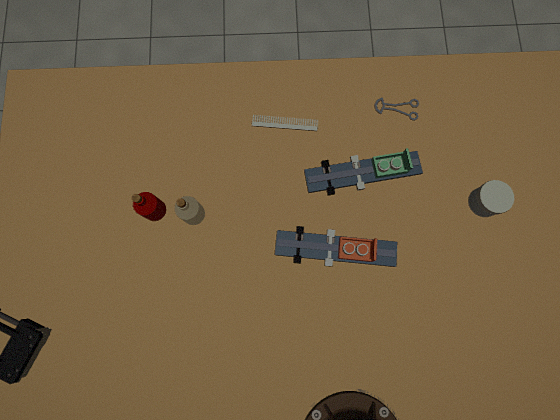

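View pics/scene0.png

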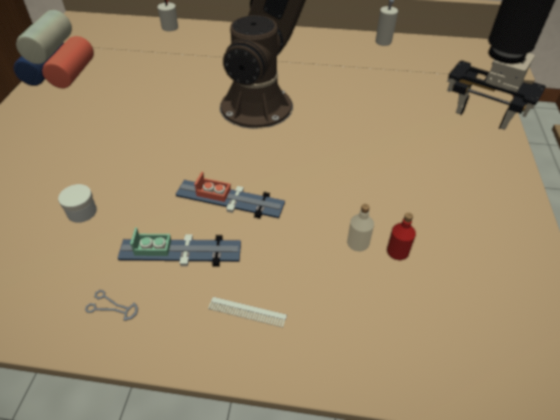

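The top view shows the coral tray at about (357,249), with the white tabs at (330,247) and the black tabs at (298,244). The mint tray is at (393,164), the clear bottle at about (188,210) and the red bottle at (149,206). The gripper is at lower left. The scene view agrees with this.

```bash
cat > h.py <<'E'
from plant import *
import numpy as np, cv2
def ray(s,px,z):
    f=210/np.tan(np.radians(s["fov_y"]/2)); px=np.atleast_2d(px).astype(float)
    d=np.c_[(px[:,0]-s["cx"])/f,-(px[:,1]-s["cy"])/f,-np.ones(len(px))]
    W=s["world_to_cam"];R=W[:3,:3];c=-R.T@W[:3,3];d=d@R
    return c+d*((z-c[2])/d[:,2])[:,None]
def proj(s,p):
    f=210/np.tan(np.radians(s["fov_y"]/2)); W=s["world_to_cam"]
    q=np.atleast_2d(p)@W[:3,:3].T+W[:3,3]
    return np.c_[s["cx"]-f*q[:,0]/q[:,2], s["cy"]+f*q[:,1]/q[:,2]]
def comps(m,n=6,amin=8):
    k,l,st,c=cv2.connectedComponentsWithStats(m.astype(np.uint8))
    o=[i for i in np.argsort(-st[1:,4])+1 if st[i,4]>=amin][:n]
    return [(l==i,st[i],c[i]) for i in o]
def blobs(s):
    h=cv2.cvtColor(s["frame"],cv2.COLOR_BGR2HSV).astype(int);H,S,V=h[...,0],h[...,1],h[...,2]
    return dict(coral=((H<10)|(H>172))&(S>120)&(V>90), mint=(H>50)&(H<90)&(S>50)&(V>60),
      blue=(H>95)&(H<125)&(S>60)&(V>40), white=(S<45)&(V>135), black=(V<40))
E
python3 - <<'E'
from h import *
for n in("scene","top"):
    s=snapshot(n); b=blobs(s); print(n)
    for k,m in b.items():
        for mm,st,c in comps(m,7):
            z={'coral':.03,'mint':.03,'blue':.012}.get(k,.015)
            box=cv2.minAreaRect(np.argwhere(mm)[:,::-1].astype(np.float32))
            print(k,st.tolist(),c.round(1),ray(s,c,z)[0,:2].round(4),np.round(box[1],1),round(box[2],1))
    x0,y0,w,h=((170,165,125,60) if n=="scene" else (268,220,135,60))
    cv2.imwrite(f"pics/{n}c.png",cv2.resize(s["frame"][y0:y0+h,x0:x0+w],None,fx=5.9,fy=5.9,interpolation=cv2.INTER_CUBIC))
a=cv2.imread("pics/topc.png");b=cv2.imread("pics/scenec.png")[:,:]
W=max(a.shape[1],b.shape[1]);p=lambda i:cv2.copyMakeBorder(i,0,0,0,W-i.shape[1],cv2.BORDER_CONSTANT)
cv2.imwrite("pics/both.png",np.vstack([p(a),p(b)])[:, :800]); print(W,a.shape[0]+b.shape[0])
E
python3 - <<'E'
import cv2
i=cv2.imread("pics/both.png");cv2.imwrite("pics/both2.png",cv2.resize(i,(int(i.shape[1]*.83),int(i.shape[0]*.83))))
E
```

```text
scene
coral [43, 37, 50, 51, 1437] [66.5 60.9] [-0.1384 -0.7196] [31.9 55.4] 42.7
coral [195, 173, 35, 28, 422] [210.5 188.1] [ 0.4294 -0.046 ] [33.6 21.5] 22.2
coral [391, 219, 25, 35, 401] [403.9 232.3] [0.5114 0.4549] [29.6 22.9] 48.2
coral [388, 253, 20, 7, 25] [398.5 257.2] [0.5901 0.4394] [19.2  5. ] 6.0
mint [129, 230, 42, 26, 624] [149.3 244.5] [ 0.6373 -0.1442] [40.8 24.9] 7.4
blue [15, 57, 28, 17, 241] [27.7 65.4] [-0.1174 -0.8658] [26.6 14.8] 19.3
blue [178, 191, 17, 7, 55] [186.2 194. ] [ 0.443  -0.1113] [16.3  4.2] 12.5
blue [237, 205, 15, 5, 25] [244.7 207. ] [0.4676 0.0528] [14.   3.6] 9.5
blue [267, 210, 10, 6, 19] [272.  212.6] [0.4769 0.1261] [9.2 3.4] 14.0
blue [229, 254, 5, 6, 13] [231.2 257. ] [0.6323 0.0517] [4.1 4.6] 14.0
blue [223, 255, 6, 5, 12] [225.2 256.8] [0.6336 0.0378] [5.1 3.4] 14.0
blue [199, 254, 5, 5, 11] [201.4 256.5] [ 0.6409 -0.0184] [4. 4.] 90.0
white [17, 375, 112, 45, 3872] [ 71.6 400.2] [ 1.0056 -0.1731] [ 44. 111.] 90.0
white [122, 389, 107, 31, 2451] [171.8 407.3] [0.9909 0.0161] [ 30. 106.] 90.0
white [520, 110, 40, 118, 1558] [543.4 160.7
[... 2434 characters left out ...]
.1765] [3. 7.] 90.0
white [351, 155, 7, 7, 14] [353.5 157.6] [ 0.659  -0.0532] [5.8 5.6] 68.2
white [329, 251, 2, 7, 12] [329.6 253.8] [0.4226 0.0222] [6. 1.] 90.0
black [0, 312, 51, 72, 1905] [ 19.1 348. ] [0.2386 0.7375] [53.3 66.4] 25.5
black [324, 401, 52, 19, 536] [352.2 413.5] [ 0.0728 -0.0042] [18. 51.] 90.0
black [305, 391, 82, 29, 165] [340.2 399.1] [0.103  0.0199] [22.2 81.9] 81.5
black [325, 180, 10, 15, 81] [330.  188.1] [0.5829 0.0106] [14.  9.] 90.0
black [293, 248, 10, 15, 76] [297.2 256.6] [0.4189 0.0991] [14.3  8.7] 80.5
black [296, 226, 8, 15, 70] [299.4 231.9] [0.4777 0.0911] [ 6.4 14. ] 9.5
black [321, 160, 9, 14, 65] [325.4 165.3] [0.6419 0.0181] [12.3  7. ] 71.6
796 708
```

View pics/both2.png

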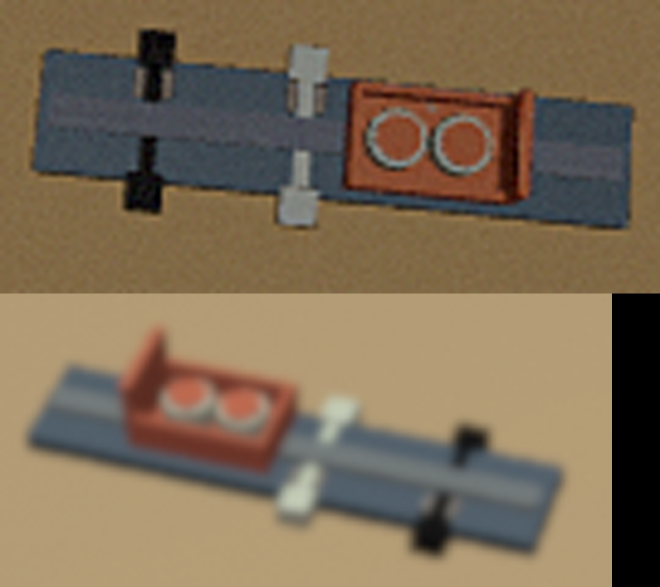

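Both crops show the rail, tabs and plate clearly. In the top crop the rail corners are at (45,50), (633,103), (628,228) and (33,172), the white line is near x=303, and the plate's rear top edge runs (530,92)–(522,200).

Run:
```python
from h import *
k=5.9*.83
for n,o,dy,rail,white,black,plate in (("top",(268,220),0,[(40,111),(630.5,165.5),(45,50),(33,172)],[(308,62),(299,207),(304,105),(301,165)],[(157,47),(144,192)],[(531,92),(522,200)]),
  ("scene",(170,165),294,[(547,510),(50,404),(562,467),(533,552)],[(342,408),(298,500)],[(471,438),(431,533)],[(153,328),(122,374)])):
    s=snapshot(n); C=lambda p:(np.array(p,float)-(0,dy))/k+o-.4
    r=ray(s,C(rail),.012); ax=(r[0]-r[1])[:2]; L=np.linalg.norm(ax); ax/=L; nx=np.array([ax[1],-ax[0]])
    print(n,"len",L.round(4),"wid",np.linalg.norm(r[2]-r[3]).round(4),"yaw of fwd (deg)",np.degrees(np.arctan2(-ax[0],ax[1])).round(2))
    st=r[1][:2]+ax*.160; print(" station by ends",st.round(4),(r[0][:2]-ax*.13).round(4))
    for nm,p,z in (("white",white,.014),("black",black,.014),("plate",plate,.06)):
        q=ray(s,C(p),z)[:,:2]; print(" ",nm,q.round(4).tolist(),"along",((q-st)@ax).round(4),"across",((q-st)@nx).round(4))
    h=cv2.cvtColor(s["frame"],cv2.COLOR_BGR2HSV)
```

```text
top len 0.2879 wid 0.0601 yaw of fwd (deg) -7.59
 station by ends [0.4385 0.0218] [0.4382 0.0197]
  white [[0.4739, 0.0165], [0.4037, 0.0255], [0.4529, 0.0198], [0.4238, 0.0232]] along [-0.0006 -0.0009 -0.     -0.0005] across [ 0.0359 -0.035   0.0146 -0.0147]
  black [[0.4843, 0.09], [0.4138, 0.0999]] along [0.0737 0.0741] across [ 0.0364 -0.0347]
  plate [[0.4492, -0.0795], [0.3998, -0.0709]] along [-0.099 -0.097] across [ 0.0241 -0.0261]
scene len 0.2864 wid 0.0638 yaw of fwd (deg) -8.04
 station by ends [0.4422 0.0228] [0.4417 0.0192]
  white [[0.4016, 0.0257], [0.4736, 0.0163]] along [-0.0028 -0.002 ] across [-0.0406  0.032 ]
  black [[0.4144, 0.0999], [0.4869, 0.0903]] along [0.0725 0.0731] across [-0.0383  0.0348]
  plate [[0.4014, -0.076], [0.4391, -0.0831]] along [-0.1035 -0.1053] across [-0.0266  0.0117]
```

```bash
cat > plan.py <<'E'
from h import *
from scipy.spatial.transform import Rotation as Ro
ST=np.array([.439,.021]);AX=np.array([.134,.991]);AX/=np.linalg.norm(AX)
def plan(along,z,across=0,n=5,step=50,ts=9):
    o=get_obs();R=Ro.from_euler('xyz',o["orientation"],degrees=True);p=o["tool_pos"]
    nx=np.array([AX[1],-AX[0],0]);t=np.r_[ST+along*AX+across*nx[:2],z]
    zt=R.apply([0,0,1]);zt[2]=0
    if zt@nx<0:nx=-nx
    a=R.inv().apply(nx);tw=np.degrees(np.arctan2(-a[1],a[2]))
    d=p[:2]-ST
    print("t",o["clock"],"tcp",p.round(4),"along",(d@AX).round(4),"across",(d@[AX[1],-AX[0]]).round(4),"F",o["force"].round(1),"open",round(o["opening"],4),"tilt x",R.apply([1,0,0]).round(3),"turn left",tw.round(1),"J",o["joint_pos"].round(0))
    for i in range(n):
        d=t-p;L=np.linalg.norm(d)*1000
        s=d*1000*min(1,step/max(L,1e-6));u=np.clip(tw,-ts,ts)
        print((R.inv().apply(s)).round(1),round(u,1)); p=p+s/1000;R=R*Ro.from_euler('x',u,degrees=True);tw-=u
E
python3 -c "
from plan import *
plan(-.145,.2)"
```

```text
t 0.3 tcp [0.3025 0.6033 0.2263] along 0.5587 across -0.2133 F [-0.4  0.4  0.2] open 0.0874 tilt x [-0.    -0.001 -1.   ] turn left 71.1 J [ 80.  21.   1.  -0. -70. -17.]
[ 1.8 29.2 40.5] 9.0
[ 1.8 35.2 35.5] 9.0
[ 1.8 40.3 29.5] 9.0
[ 1.8 44.4 22.8] 9.0
[ 1.8 47.5 15.6] 9.0
```

>>> arm_command(commands=[2,29,40,9,0,2,35,35,9,0,2,40,29,9,0,2,44,23,9,0,2,47,16,9,0])

```text
clock: 0.92
tool_pos: [0.3398, 0.354, 0.2144]
orientation: [73.1, 89.9, -89.8]
force: [1.0, -1.1, -0.1]
opening: 0.0428
```

```bash
python3 -c "
from plan import *
plan(-.145,.2)"
```

```text
t 0.925 tcp [0.3398 0.354  0.2144] along 0.3167 across -0.1429 F [ 1.  -1.1 -0.1] open 0.0428 tilt x [ 0.    -0.002 -1.   ] turn left 24.9 J [ 69.   4. -23.   0. -64. -52.]
[ 1.6 49.5  6.7] 9.0
[ 1.6 50.  -1.2] 9.0
[ 1.6 49.2 -9. ] 6.9
[  1.6  47.7 -14.8] 0.0
[  1.6  47.7 -14.8] 0.0
```

>>> arm_command(commands=[2,49,7,9,0,2,50,-1,9,0,2,49,-9,7,0,2,48,-15,0,0,2,48,-15,0,0])

```text
clock: 1.55
tool_pos: [0.3782, 0.0993, 0.2057]
orientation: [-148.8, 89.8, 22.5]
force: [1.5, 0.3, 0.3]
opening: 0.001
```

```bash
python3 -c "
from plan import *
plan(-.145,.2)"
```

```text
t 1.55 tcp [0.3782 0.0993 0.2057] along 0.0694 across -0.0707 F [1.5 0.3 0.3] open 0.001 tilt x [ 0.003  0.001 -1.   ] turn left -1.0 J [ 44.  -7. -34.   0. -63. -53.]
[  1.2  47.2 -16.5] -1.0
[  1.2  47.5 -15.7] 0.0
[  1.2  47.5 -15.7] 0.0
[  1.2  47.5 -15.7] 0.0
[ 0.6 24.5 -8.1] 0.0
```

>>> arm_command(commands=[1,47,-16,-1,0,1,47,-16,0,0,1,47,-16,0,0,1,47,-16,0,0,1,24,-8,0,0])

```text
clock: 2.17
tool_pos: [0.421, -0.1291, 0.2022]
orientation: [-151.1, 89.5, 21.2]
force: [0.6, 1.5, 0.4]
opening: 0.0004
```

```bash
python3 -c "
from plan import *
plan(-.145,.1,n=3)"
```

```text
t 2.175 tcp [ 0.421  -0.1291  0.2022] along -0.1511 across 0.0023 F [0.6 1.5 0.4] open 0.0004 tilt x [ 0.009  0.003 -1.   ] turn left 0.1 J [  9.  -1. -30.  -0. -61. -16.]
[49.9 -2.8  1.5] 0.1
[49.9 -2.8  1.5] 0.0
[ 2.4 -0.1  0.1] 0.0
```

>>> arm_command(commands=[40,-2,1,0,0,40,-2,1,0,0,20,0,0,0,0,0,0,0,0,0])

```text
clock: 2.68
tool_pos: [0.4212, -0.1272, 0.1005]
orientation: [-156.2, 89.3, 15.9]
force: [-0.0, -0.1, -0.4]
opening: 0.0006
```

Run:
```python
from plan import *
s=snapshot("scene");w=snapshot("top")
a=s["frame"][110:250,130:330];b=w["frame"][190:330,260:460]
cv2.imwrite("pics/v1.png",np.hstack([cv2.resize(i,(400,280),interpolation=cv2.INTER_CUBIC) for i in(a,b)]))
plan(-.145,.03,n=3)
```

```text
t 2.775 tcp [ 0.4226 -0.1271  0.1021] along -0.1489 across 0.0035 F [ 0.4 -0.1  0.4] open 0.0006 tilt x [ 0.015  0.003 -1.   ] turn left -0.2 J [  9.   5. -38.  -0. -46. -17.]
[49.8 -2.4  3.2] -0.2
[22.2 -1.1  1.4] 0.0
[0. 0. 0.] 0.0
```

View pics/v1.png

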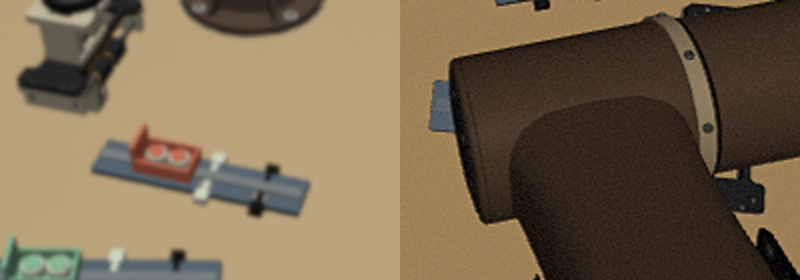

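The tray is unmoved and the gripper is behind and above it. The arm hides the top view, so the scene camera will do the checks.

Run:
```python
from plan import *
s=snapshot("scene");p=get_obs()["tool_pos"]
u=proj(s,[p,p+[0,0,.066],p-[0,0,.07]]);print(u,(u-[130,110])*2)
a=s["frame"][90:220,110:290]
cv2.imwrite("pics/v2.png",cv2.resize(a,None,fx=4.4,fy=4.4,interpolation=cv2.INTER_CUBIC))
```

```text
[[177.43870392 162.89713462]
 [173.31173276 142.61379007]
 [181.46512011 182.68626903]] [[ 94.87740784 105.79426925]
 [ 86.62346553  65.22758014]
 [102.93024021 145.37253807]]
```

View pics/v2.png

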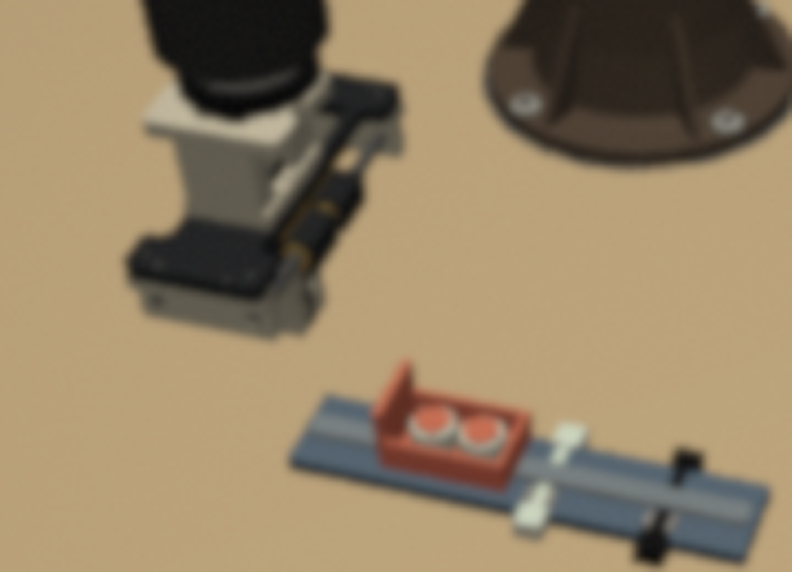

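>>> arm_command(commands=[35,-2,3,0,0,30,-1,2,0,0,0,0,0,0,0])

```text
clock: 3.2
tool_pos: [0.4237, -0.1224, 0.0404]
orientation: [-162.2, 88.5, 9.9]
force: [0.4, -0.6, 0.7]
opening: 0.0003
```

Run:
```python
from plan import *
plan(-.12,.035,n=2)
```

```text
t 3.2 tcp [ 0.4237 -0.1224  0.0404] along -0.1442 across 0.004 F [ 0.4 -0.6  0.7] open 0.0003 tilt x [ 0.025  0.004 -1.   ] turn left -0.1 J [ 10.  11. -43.  -0. -35. -17.]
[  5.5 -24.1   4.2] -0.1
[0. 0. 0.] 0.0
```

>>> arm_command(commands=[5,-14,4,0,0,0,-10,0,0,0,0,-5,0,0,0,0,-5,0,0,0,0,-5,0,0,0])

```text
clock: 3.82
tool_pos: [0.4294, -0.0815, 0.0412]
orientation: [-163.3, 88.1, 8.9]
force: [-0.3, 0.4, -1.6]
opening: 0.0004
```

```bash
cat > look.py <<'E'
from plan import *
import sys
s=snapshot("scene")
m=comps(blobs(s)["coral"][165:230,170:300],1)[0]
c=m[2]+[170,165]; q=ray(s,c,.03)[0,:2]
print("coral centroid",c.round(1),"along",((q-ST)@AX).round(4),m[1].tolist())
plan(-.053,.035,n=1)
cv2.imwrite(f"pics/{sys.argv[1]}.png",cv2.resize(s["frame"][100:230,140:320],None,fx=4.4,fy=4.4,interpolation=cv2.INTER_CUBIC))
E
python3 look.py p1
```

```text
coral centroid [213.4 188.4] along -0.0599 [28, 8, 35, 28, 431]
t 3.875 tcp [ 0.4297 -0.0811  0.0412] along -0.1024 across 0.0044 F [ 0.7  0.3 -0.1] open 0.0006 tilt x [ 0.033  0.005 -0.999] turn left -0.1 J [ 16.  10. -44.   0. -34. -24.]
[  6.5 -49.3   4.7] -0.1
```

>>> arm_command(commands=[3,-8,1,0,0,2,-8,1,0,0,1,-8,0,0,0,0,-7,0,0,0,0,-5,0,0,0])

```text
clock: 4.5
tool_pos: [0.4332, -0.0429, 0.0351]
orientation: [-163.7, 88.1, 8.5]
force: [0.4, -1.6, 0.2]
opening: 0.0003
```

```bash
python3 look.py p2
```

```text
coral centroid [227.1 191.4] along -0.021 [42, 13, 35, 26, 432]
t 4.55 tcp [ 0.4332 -0.0427  0.0351] along -0.0639 across 0.0028 F [0.3 0.6 0.3] open 0.0001 tilt x [ 0.033  0.005 -0.999] turn left -0.1 J [ 21.  10. -45.   1. -33. -29.]
[  0.1 -10.9   2.8] -0.1
```

View pics/p2.png

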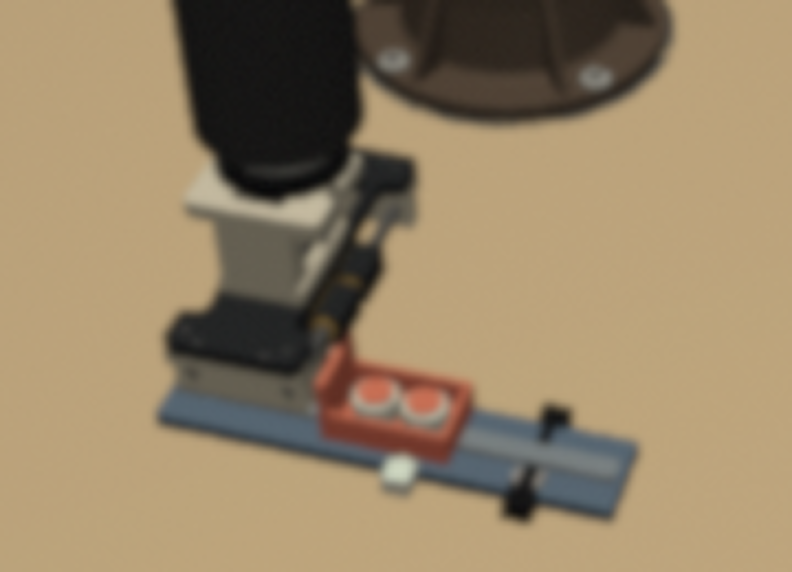

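The tray is now nearly over the white tabs, with its near edge centred at about (385,450) and the tab at (399,472). About 13 mm remain.

>>> arm_command(commands=[0,-3,1,0,0,0,-3,1,0,0,0,-2,0,0,0])

```text
clock: 4.92
tool_pos: [0.4329, -0.0343, 0.0353]
orientation: [-164.5, 88.0, 7.7]
force: [-0.1, -0.8, -0.9]
opening: 0.0003
```

```bash
python3 look.py p3
```

```text
coral centroid [230.3 192. ] along -0.0122 [45, 13, 35, 27, 435]
t 4.975 tcp [ 0.4329 -0.0341  0.0353] along -0.0555 across 0.0014 F [ 0.3  0.  -0.1] open 0.0 tilt x [ 0.034  0.005 -0.999] turn left -0.0 J [ 22.  10. -45.   1. -33. -31.]
[ 0.3 -2.5  1.4] -0.0
```

>>> arm_command(commands=[0,-2,0,0,0,0,-1,0,0,0,0,0,0,0,0,0,0,0,0,0])

```text
clock: 5.48
tool_pos: [0.4332, -0.0309, 0.0353]
orientation: [-164.2, 88.0, 8.1]
force: [0.4, -0.0, -0.0]
opening: -0.0
```

```bash
python3 look.py p4
```

```text
coral centroid [231.7 192.3] along -0.0083 [46, 13, 35, 27, 437]
t 5.525 tcp [ 0.4332 -0.0309  0.0353] along -0.0522 across 0.0012 F [ 0.2 -0.8  0.4] open 0.0003 tilt x [ 0.034  0.005 -0.999] turn left -0.0 J [ 23.  10. -45.   1. -33. -31.]
[0.2 0.8 1.2] -0.0
```

>>> arm_command(commands=[0,10,0,0,0,0,20,0,0,0,-30,5,0,0,0,-50,0,0,0,0,-50,0,0,0,0])

```text
clock: 6.15
tool_pos: [0.4201, -0.07, 0.1644]
orientation: [-165.9, 88.6, 6.3]
force: [1.0, 0.1, -0.7]
opening: 0.0004
```

>>> arm_command(commands=[0,60,0,0,0,0,60,0,0,0,0,60,0,0,0,0,60,0,0,0,0,0,0,0,0])

```text
clock: 6.78
tool_pos: [0.3896, -0.3157, 0.1682]
orientation: [-167.1, 87.9, 5.4]
force: [-0.5, 1.2, -0.5]
opening: 0.0004
```

```bash
python3 look.py p5
python3 - <<'E'
from plan import *
s=snapshot("top")
cv2.imwrite("pics/top5.png",cv2.resize(s["frame"][130:290,120:430],None,fx=2.58,fy=2.58,interpolation=cv2.INTER_CUBIC))
cv2.imwrite("pics/top5c.png",cv2.resize(s["frame"][220:280,268:403],None,fx=5.9,fy=5.9,interpolation=cv2.INTER_CUBIC))
t=cv2.imread("pics/top0.png");q=cv2.imread("pics/scene0.png");
for nm,a,b,(x0,y0,w,h) in (("mint",t,s["frame"],(300,145,125,50)),("bottle",t,s["frame"],(170,190,40,40))):
    print(nm,np.abs(a[y0:y0+h,x0:x0+w].astype(int)-b[y0:y0+h,x0:x0+w]).mean().round(2))
E
```

```text
coral centroid [232.1 192.6] along -0.007 [47, 12, 34, 28, 422]
t 6.825 tcp [ 0.3898 -0.3141  0.1682] along -0.3387 across -0.0039 F [-0.3 -0.   0.1] open 0.0004 tilt x [ 0.037  0.004 -0.999] turn left 0.3 J [-17.   6. -26.  -1. -56.  10.]
[ 21.5 -45.1  -0.1] 0.3
mint 3.32
bottle 3.09
```

View pics/top5c.png

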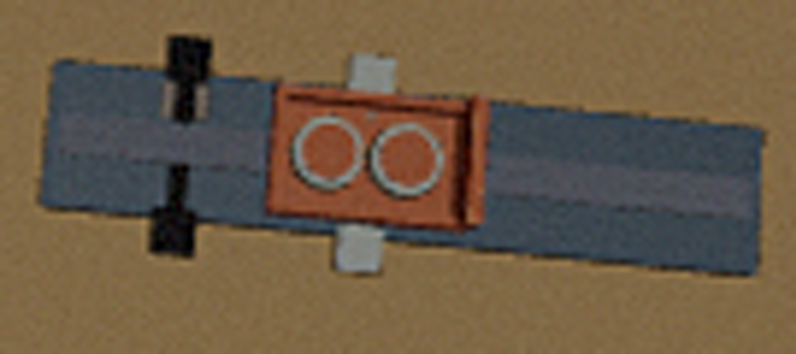

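The tray sits between the white tabs, with its plate's rear top edge at (488,97)–(483,228). I'll convert that to a distance.

Run:
```python
from plan import *
s=snapshot("top")
q=ray(s,np.array([(488,97),(483,228)])/5.9+[268,220]-.4,.06)[:,:2]
print("rear face",((q-ST)@AX).round(4))
t=cv2.imread("pics/top0.png")
for nm in("mint","black"):
    f=lambda im:[c.round(1).tolist() for _,_,c in comps(blobs({"frame":im})[nm][145:200,300:425],1)]
    print(nm,f(t),f(s["frame"]))
# bottle shift
d,_=cv2.phaseCorrelate(*[np.float32(cv2.cvtColor(i[185:230,165:215],cv2.COLOR_BGR2GRAY)) for i in(t,s["frame"])]);print("bottle px shift",d)
```

```text
rear face [-0.0398 -0.0408]
mint [[89.0, 19.4]] [[89.0, 19.3]]
black [[29.9, 43.3]] [[30.0, 43.4]]
bottle px shift (0.05927135998898336, 0.5688324519980554)
```

```bash
python3 -c "
from plant import *
print(close_job())"
```

```text
the job is handed in; nothing more can be done
None
```

I slid the coral tray about 60 mm along its rail to the white-tabbed station, pushing its thumb plate with the closed fingers, then drew the gripper clear and handed the job in at about 7 s. No verdict was reported.

**Coral tray:** in the last top view the plate's rear face is at −39.8 and −40.8 mm from the station, where −40 mm is ideal. That puts the tray within about 1 mm, plus roughly 2 mm of calibration error. The scene camera's movement estimate of about 61 mm agrees.

**Detent:** I saw no clear 4 N force peak, because the wrist force is noisy. That the tray clicked in is judged from its position only.

**Mint tray and bottle:** the mint tray's image position changed by 0.1 px or less. The bottle's image shifted by about 0.6 px (roughly 1–2 mm). I took that as noise, since the arm only came near it at the start, with the fingertips over 20 cm up.

**Gripper:** it finished about 0.3 m behind the station with its tip at 0.17 m height, touching nothing. The tool had drifted about 2° off vertical, with no visible effect.

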